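# Press the coin bank's sprung plate home

## Robot

A 6-joint arm with a two-finger parallel gripper is mounted at the origin on the work surface. World frame = base frame: x ahead of the robot, y to its left, z up, the work surface at z = 0. Lengths are in m, angles in rad, forces in N, time in s.
With the tool pointing down it reaches from about 0.275 to 0.975 m from the base axis. Payload 8.4 kg.
Tool frame: the origin (TCP) lies between the finger pads; the fingertips stand 19 mm ahead of it and the grasp point (between the pads) is the TCP (manip.tip_extent is the distance from the TCP to the fingertips, in m); z points along the fingers, y is the line along which they close (so a half turn about z gives the same grasp; the last joint's range is limited). The gripper opens to 92 mm and grips with 3 to 60 N. Pads are 20 mm wide; open, the fingers measure 128 mm over their backs; the gripper's body (75 mm by 189 mm) begins 69 mm behind the grasp point.
Start: joints at [-1.167, 0.353, 1.633, -0, 1.155, -0.002], TCP at [0.247, -0.574, 0.234] pointing down, gripper open.
Joint ranges: [-2.63, 2.63], [-0.92, 2.1], [0.06, 2.66], [-1.3, 4.44], [0, 2.69], [-3.02, 3.02]. Speed limits (rad/s): [2.22, 2.22, 2.79, 3.14, 3.14, 3.14].

## Interface

Orientations are given as a rotation vector (axis times angle).
In Python, from bench import manip, kin, sensors, imaging, order gives the robot as it stands. Calls block until the motion is done:
- manip.move_pose(position, orientation): joint-space move of the TCP to a pose.
- manip.move_straight(position, orientation=None, speed=0.15): straight line of the TCP; orientation=None keeps the orientation; speed is the mean speed in m/s.
- manip.set_joints(angles): joint-space move.
- manip.release() and manip.close(newtons=None): open the fingers fully, or close them until they stop; newtons is the grip in N (None keeps the last).
- manip.wait(seconds).
- kin.inverse_kinematics(position, orientation): joint angles nearest the present ones, or None.
- sensors.read_state(): the state.
- imaging.capture(name): name is "side" or "top" or "wrist"; returns a dict with "frame" (480x640x3 uint8, red, green, blue), "z_map" (480x640 float32, m along the optical axis (not along the pixel's ray), 0 where there is no reading), "fx", "fy", "cx", "cy" (pixels), "cam_to_world" (4x4, takes a point from camera to world coordinates). Camera axes: x right, y down, z forward; pixel columns grow to the right and rows downward; lengths in m; the calibration is good to about 2 mm. The wrist camera is an equidistant fisheye: a pixel r from the principal point sees the ray r / f radians off the axis. A picture is of the moment at which its call begins.
A pose or a line that the arm cannot do raises manip.MotionError and nothing moves.
- order.job_done(): hands the job in; it is judged then, once.
The state is a dict: "time": time; "joint_pos": joint angles; "dq": joint speeds; "tau": joint torques, N m; "position": TCP position; "tcp_rot": TCP orientation; "force": force on the tool from outside, world axes, zero at the start; "moment": the same for the moment, N m; "opening": opening from 0.0 (shut) to 1.0 (fully open); "grip_force": force on a finger pad.
Only numpy, scipy, OpenCV 4.12 (cv2) and the standard library are available. Lean on these libraries where they do the work, as an engineer would, in place of code of your own. Each camera call takes 0.05 s, during which the arm holds its last target. There are 200 camera calls.

## Task

Reset the catch of the steel coin bank: take the flat-footed wooden tamper by its upright handle and with its foot press the round sprung plate in the top of the bank squarely and level down until it bottoms out, and hold it there for half a second. Then lift off so that the plate springs back up, and stand the tamper upright in the middle of the round cork coaster. Leave the wooden darning mushroom standing where it is.

Things in the scene. Friction and masses are not known exactly. Their poses are not given: they have to be found in the camera images.
- tamper: Loose turned light-wood tamper standing upright, 100 mm tall, about 0.18 kg: flat round foot 50 mm diameter and 20 mm thick at the bottom, a waist, then a plain round handle 30 mm diameter from 45 to 100 mm above the foot's face. Origin: centre of the foot's flat underside; z points up along the handle. May be gripped at any yaw.
- coin_plate: Round flat aluminium plate, 72 mm across, in a 76 mm round well in the top of the fixed steel coin bank (box 140 x 112 mm, 90 mm high). Origin: centre of its upper face; z its normal, up. At rest z = 0.086 m, 4 mm below the bank's top; travels 16 mm straight down to a stop (z = 0.070) against a spring, 3.5 N at first, 9 N at the stop; springs back. Pressed crookedly it rocks up to 14 degrees.
- coaster: Round cork coaster fixed to the shelf, 110 mm diameter, 6 mm thick. Origin: centre of its underside, on the shelf (z = 0); its top is at z = 0.006 m.
- mushroom: Loose light-wood darning mushroom, 94 mm tall, standing on the end of its 24 mm thick stem (foot 42 mm diameter) with a domed cap 68 mm diameter on top; not to be used or disturbed. Origin: centre of its underside; z up.
Things that resemble listed ones, but are neither listed nor needed, are in the scene too. Leave any blue look-alike of the part that bears coin_plate alone.

How it is judged:
On the way:
1. the tamper's foot, upright, presses the plate level to the bottom stop and holds it there (height (world z) of coin_plate below 0.073 m and angle between each of coin_plate, tamper's own z axis and vertical below 0.175 rad and contact force between tamper and coin_plate above 3 N), for 0.4 s.
At the end, for the whole second after the job is handed in: The tamper stands upright (within 10 degrees), released and at rest, on the cork coaster, its foot's centre within 22 mm of the coaster's centre; the sprung plate has come back up to within 4 mm of its rest height (horizontal distance between tamper and coaster below 0.022 m and height (world z) of tamper between 0.003 and 0.01 m and angle between tamper's own z axis and vertical below 0.175 rad and linear speed of tamper below 0.02 m/s and height (world z) of coin_plate above 0.082 m); the robot touches nothing.
It fails at once if the darning mushroom is moved more than 30 mm or tipped more than 20 degrees (distance of mushroom from where it was at the start of the episode above 0.03 m or angle between mushroom's own z axis and vertical above 0.35 rad).
It also fails if it takes over 54 s, if anything falls off the work surface, if the arm or the gripper's body presses on something with over 40 N, if the wrist force passes 120 N, or if a joint passes its speed limit or range.

## Working session

There is one attempt and no reset: what is moved stays moved. The work goes in short steps, each a Python script; the robot and the scene stay as the last script left them, time stands still between calls to the robot, and variables do not carry over. Pictures are saved under pics/ and viewed, at most 10 in all, crops included, and the job is handed in when it is done.

```bash
mkdir -p pics
cat > h.py <<'E'
import numpy as np, cv2
from bench import manip, kin, sensors, imaging, order
def cap(n):
    c=imaging.capture(n); return c
def save(c,f,crop=None,s=1):
    im=c["frame"][:,:,::-1]
    if crop: x0,y0,x1,y1=crop; im=im[y0:y1,x0:x1]
    cv2.imwrite("pics/"+f,cv2.resize(im,None,fx=s,fy=s))
def cloud(c):  # world points of pinhole image, per pixel
    z=c["z_map"]; v,u=np.mgrid[:480,:640]
    P=np.stack([(u-c["cx"])/c["fx"]*z,(v-c["cy"])/c["fy"]*z,z,np.ones_like(z)],-1)
    return (P@np.array(c["cam_to_world"]).T)[...,:3]
E
python3 - <<'E'
from h import *
for n in("top","side"):
    c=cap(n); save(c,n+"0.png"); np.savez(n+"0.npz",**c)
    print(n,c["fx"],c["cx"],np.round(c["cam_to_world"],3).tolist(),(c["z_map"]>0).mean())
print(sensors.read_state())
E
```

```text
top 438.2697625599772 311.57397873045005 [[-0.001, -0.993, 0.119, 0.316], [-1.0, 0.001, -0.005, 0.006], [0.005, -0.119, -0.993, 0.965], [0.0, 0.0, 0.0, 1.0]] 0.9958463541666667
side 584.9441869966321 328.29034145841706 [[-0.804, -0.357, 0.475, -0.093], [-0.594, 0.494, -0.634, 0.679], [-0.009, -0.793, -0.61, 0.746], [0.0, 0.0, 0.0, 1.0]] 0.9960286458333333
{'time': 0.1, 'joint_pos': array([-1.16741158e+00,  3.53571656e-01,  1.63407063e+00, -2.72958722e-05,
        1.15520983e+00, -2.38345612e-03]), 'dq': array([ 3.36550035e-04, -7.24846532e-05, -1.66875739e-03,  3.58619531e-04,
        1.44414446e-03, -1.05636067e-03]), 'tau': array([-1.40255586e-03, -5.94906521e+01, -3.34930086e+01,  6.97546522e-02,
        1.83913432e-02, -5.05213791e-05]), 'position': array([ 0.24653428, -0.57384979,  0.23293862]), 'tcp_rot': array([-3.07594951e+00, -6.32784837e-01,  4.32272280e-04]), 'force': array([-1.03510522,  0.04621087,  0.41293181]), 'moment': array([-0.03911965, -0.00153644,  0.01652182]), 'grip_force': 0.0, 'opening': 0.9975708917805491}
```

View pics/top0.png

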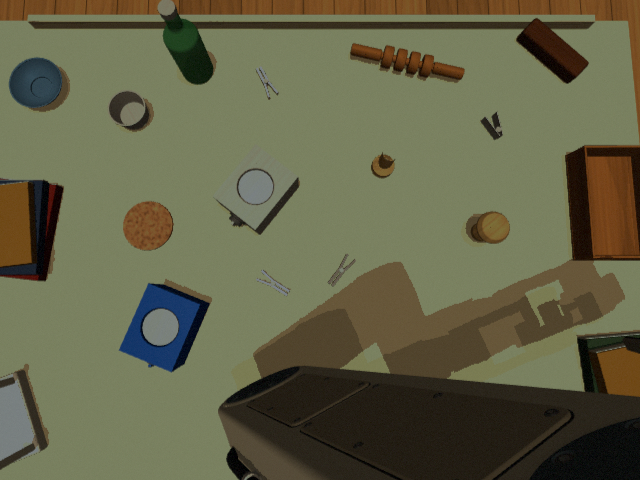

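View pics/side0.png

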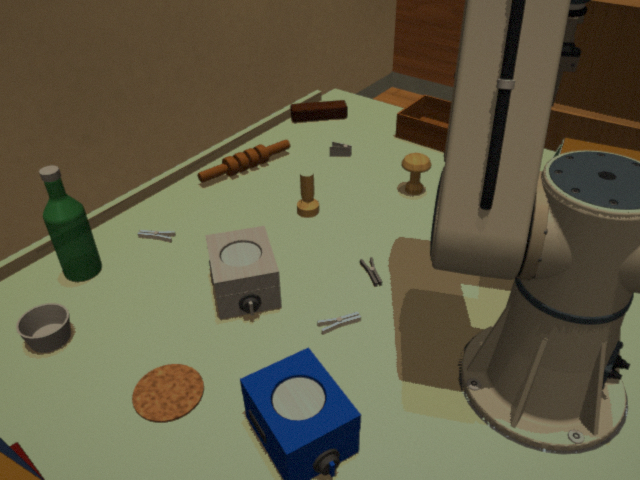

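Candidates for the tamper: the handled piece with a flat foot at top (384,164) / side (308,195), and the mushroom with a domed cap at top (491,227) / side (415,168). The first one fits the description. The steel bank is at top (256,188); the blue look-alike at (160,327) is left alone. The coaster is at (148,225). Next I measure these and check the tamper in a close crop.

Run:
```python
from h import *
cs={n:dict(np.load(n+"0.npz")) for n in("top","side")}
T,S=cs["top"],cs["side"]; PT,PS=cloud(T),cloud(S)
def rep(l,P,m):
    p=P[m]; e=cv2.minEnclosingCircle(p[:,:2].astype(np.float32)); print(l,len(p),"med",np.round(np.median(p,0),4),"circ",np.round(e[0],4),round(2*e[1],4))
def win(x0,y0,x1,y1):
    m=np.zeros((480,640),bool); m[y0:y1,x0:x1]=1; return m
for l,P,wt,ws in(("tamper",0,(360,140,405,185),(290,165,328,222)),("mush",0,(465,205,515,248),(398,148,435,198))):
    for n,P,w in(("top",PT,wt),("side",PS,ws)):
        for a,b in((.01,.024),(.05,.095),(.094,.11)):
            m=win(*w)&(P[...,2]>a)&(P[...,2]<b)
            if m.sum()>5: rep(f"{l} {n} z{a}-{b}",P,m)
for n,c,P,w,wc in(("top",T,PT,(205,140,305,240),(115,190,182,260)),("side",S,PS,(200,222,285,320),(125,355,212,430))):
    hsv=cv2.cvtColor(c["frame"],cv2.COLOR_RGB2HSV)
    rep("plate "+n,P,win(*w)&(P[...,2]>.082)&(P[...,2]<.0878))
    m=win(*w)&(P[...,2]>.088)&(P[...,2]<.094); rep("banktop "+n,P,m); print(cv2.minAreaRect(P[m][:,:2].astype(np.float32)))
    rep("coaster "+n,P,win(*wc)&(hsv[...,1]>110)&(hsv[...,0]<20))
save(S,"tam.png",(270,140,450,240),4)
```

```text
tamper top z0.01-0.024 140 med [ 0.5807 -0.1533  0.021 ] circ [ 0.5913 -0.1568] 0.0507
tamper top z0.05-0.095 101 med [ 0.5808 -0.149   0.0732] circ [ 0.5906 -0.1557] 0.0299
tamper top z0.094-0.11 12 med [ 0.5799 -0.1488  0.0964] circ [ 0.5874 -0.1534] 0.0268
tamper side z0.01-0.024 163 med [ 0.5765 -0.1415  0.0196] circ [ 0.587  -0.1543] 0.051
tamper side z0.05-0.095 242 med [ 0.5808 -0.1466  0.074 ] circ [ 0.5888 -0.1548] 0.0333
tamper side z0.094-0.11 29 med [ 0.5818 -0.1459  0.0961] circ [ 0.5857 -0.152 ] 0.0283
mush top z0.01-0.024 73 med [ 0.4404 -0.3572  0.0141] circ [ 0.4429 -0.365 ] 0.0382
mush top z0.05-0.095 843 med [ 0.4424 -0.3649  0.0862] circ [ 0.4453 -0.3718] 0.0684
mush top z0.094-0.11 22 med [ 0.4481 -0.3725  0.0946] circ [ 0.4466 -0.3724] 0.0272
mush side z0.01-0.024 118 med [ 0.435  -0.3618  0.0156] circ [ 0.4406 -0.3695] 0.0405
mush side z0.05-0.095 492 med [ 0.4339 -0.3565  0.0818] circ [ 0.4383 -0.3673] 0.0671
plate top 1245 med [0.5265 0.116  0.086 ] circ [0.5252 0.1171] 0.1761
banktop top 2328 med [0.5258 0.1179 0.0899] circ [0.5278 0.1179] 0.1779
((0.5271098613739014, 0.11724592745304108), (0.11292090266942978, 0.14015768468379974), 51.916481018066406)
coaster top 1916 med [0.4598 0.3634 0.0056] circ [0.4028 0.2094] 0.4424
plate side 1168 med [0.5218 0.1204 0.0856] circ [0.5254 0.1174] 0.1786
banktop side 1967 med [0.5182 0.1223 0.0896] circ [0.5248 0.1177] 0.1796
((0.5243023037910461, 0.11796686053276062), (0.11214199662208557, 0.14526571333408356), 51.58148193359375)
coaster side 3187 med [0.4559 0.3677 0.0057] circ [0.2111 0.5114] 0.6949
```

View pics/tam.png

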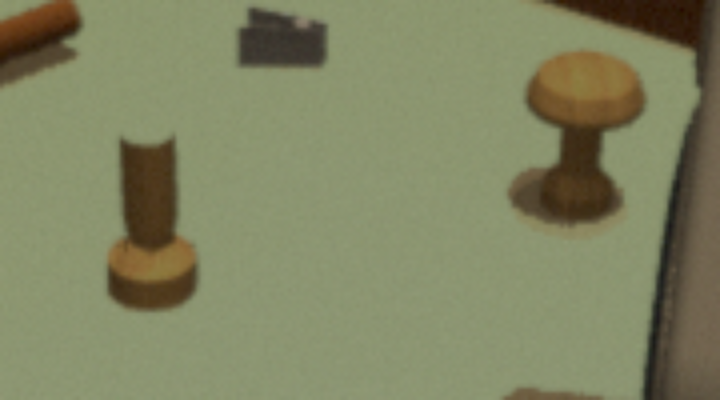

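The crop shows the flat-footed handled piece at left, which is the tamper, at about (0.588,-0.155). The mushroom is at right, at (0.44,-0.37). I refine the plate and coaster, then go above the tamper and look with the wrist camera.

```bash
cat >> h.py <<'E'
def down(th): # tool down, tool x at world angle th
    return np.array([np.cos(th/2),np.sin(th/2),0])*np.pi
def fish(c,u,v,z): # wrist pixels -> world points on plane z
    u,v=np.atleast_1d(u).astype(float),np.atleast_1d(v).astype(float)
    x,y=(u-c["cx"])/c["fx"],(v-c["cy"])/c["fy"]; r=np.hypot(x,y)+1e-9
    d=np.stack([x/r*np.sin(r),y/r*np.sin(r),np.cos(r)],-1)
    M=np.array(c["cam_to_world"]); d=d@M[:3,:3].T; o=M[:3,3]
    return o+d*((z-o[2])/d[:,2])[:,None]
E
python3 - <<'E'
from h import *
for n,wc,wp in(("top",(115,190,182,260),(232,162,280,212)),("side",(125,355,212,430),(215,238,268,275))):
    c=dict(np.load(n+"0.npz")); P=cloud(c); hsv=cv2.cvtColor(c["frame"],cv2.COLOR_RGB2HSV)
    def big(m,w):
        q=np.zeros((480,640),np.uint8); q[w[1]:w[3],w[0]:w[2]]=m[w[1]:w[3],w[0]:w[2]]
        k,L,st,_=cv2.connectedComponentsWithStats(q); return L==1+np.argmax(st[1:,4])
    for l,m in(("coaster",big((hsv[...,1]>130)&(hsv[...,0]<18),wc)),("plate",big((P[...,2]<.088)&(P[...,2]>.083),wp))):
        p=P[m]; b=cv2.minEnclosingCircle(p[:,:2].astype(np.float32)); print(n,l,len(p),np.round(p.mean(0),4),np.round(b[0],4),2*b[1])
th=np.pi/2-.26
manip.move_pose([.588,-.155,.30],down(th))
c=cap("wrist"); save(c,"w1.png"); np.savez("w1.npz",**c); print(np.round(c["cam_to_world"],3).tolist(),c["fx"],sensors.read_state()["time"])
E
```

```text
top coaster 1855 [0.4586 0.3611 0.0107] [0.3979 0.2105] 0.4406241476535797
top plate 901 [0.5277 0.1175 0.0856] [0.5279 0.1191] 0.08241969347000122
side coaster 3130 [0.454  0.3683 0.0087] [0.2065 0.5075] 0.6906831860542297
side plate 832 [0.5282 0.1156 0.0855] [0.5334 0.1175] 0.09628737717866898
[[0.966, -0.25, -0.065, 0.606], [-0.259, -0.935, -0.244, -0.088], [0.0, 0.253, -0.968, 0.45], [0.0, 0.0, 0.0, 1.0]] 371.64829954431775 2.1167
```

View pics/w1.png

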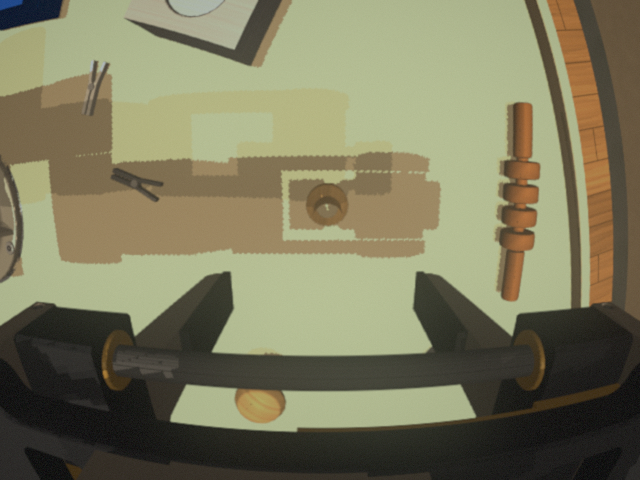

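The wrist view shows the tamper from above: foot disc at about (327,204) and handle top at (327,208), with the fingers clear on either side. I cast the foot onto z=0.02 and the coaster and plate outlines onto their planes.

```bash
cat >> h.py <<'E'
def pin(c,u,v,z):
    M=np.array(c["cam_to_world"]); d=np.stack([(u-c["cx"])/c["fx"],(v-c["cy"])/c["fy"],np.ones_like(u)],-1)@M[:3,:3].T; o=M[:3,3]
    return o+d*((z-o[2])/d[:,2])[:,None]
def hull(m,w):
    q=np.zeros((480,640),np.uint8); q[w[1]:w[3],w[0]:w[2]]=m[w[1]:w[3],w[0]:w[2]]
    q=cv2.morphologyEx(q,cv2.MORPH_OPEN,np.ones((3,3)))
    k=max(cv2.findContours(q,cv2.RETR_EXTERNAL,cv2.CHAIN_APPROX_NONE)[0],key=cv2.contourArea)
    return cv2.convexHull(k)[:,0].astype(float)
def circ(P): e=cv2.minEnclosingCircle(P[:,:2].astype(np.float32)); return np.round(e[0],4),round(2*e[1],4)
E
python3 - <<'E'
from h import *
c=dict(np.load("w1.npz")); hsv=cv2.cvtColor(c["frame"],cv2.COLOR_RGB2HSV)
print(fish(c,[327,327],[204,208],.02)[0],fish(c,327,208,.1))
m=(hsv[...,0]<22)&(hsv[...,1]>125)
h=hull(m,(296,175,360,235)); print("tamper foot wrist",h.min(0),h.max(0),circ(fish(c,*h.T,.02)))
for n,wc,wp in(("top",(115,190,182,260),(232,162,280,212)),("side",(125,355,212,430),(215,238,268,275))):
    c=dict(np.load(n+"0.npz")); hsv=cv2.cvtColor(c["frame"],cv2.COLOR_RGB2HSV)
    h=hull((hsv[...,1]>130)&(hsv[...,0]<18),wc); print(n,"coaster",circ(pin(c,*h.T,.006)))
    P=cloud(c);h=hull((P[...,2]<.088)&(P[...,2]>.083),wp); print(n,"plate",circ(pin(c,*h.T,.086)))
E
```

```text
[ 0.59286883 -0.15614801  0.02      ] [[ 0.59435633 -0.14717511  0.1       ]]
tamper foot wrist [326. 201.] [346. 223.] (array([ 0.6006, -0.1681]), 0.0339)
top coaster (array([0.4601, 0.3629]), 0.1101)
top plate (array([0.5273, 0.1162]), 0.0734)
side coaster (array([0.4571, 0.3656]), 0.1103)
side plate (array([0.5282, 0.1154]), 0.0762)
```

Everything agrees with the given sizes (coaster 110 mm, plate 73–76 mm). Now I grasp.

Run:
```python
from h import *
th=np.pi/2-.26; p=np.array([.590,-.1555,0])
manip.move_straight(p+[0,0,.078],down(th),speed=.12)
manip.close(40); manip.wait(.2)
s=sensors.read_state(); print(s["time"],s["opening"]*92,s["grip_force"],s["position"],s["force"])
manip.move_straight(p+[0,0,.22],speed=.12)
s=sensors.read_state(); print(s["time"],s["opening"]*92,s["grip_force"],s["position"],s["force"])
manip.move_pose([.528,.116,.22],down(th)); 
s=sensors.read_state(); print(s["time"],s["position"],s["force"])
for n in("side","top"):
    c=cap(n); save(c,n+"2.png"); np.savez(n+"2.npz",**c)
save(dict(np.load("side2.npz")),"s2c.png",(170,100,330,320),2.5)
```

```text
5.2833 29.484887908311563 39.94841605424881 [ 0.5898795  -0.15546711  0.07786319] [-0.27235185  0.31553709 -1.90248416]
6.6167 29.297235205908954 39.94832530617714 [ 0.58950174 -0.15537877  0.21911853] [ 0.47853886 -0.00669419 -1.78840474]
7.6917 [0.5284604  0.11530429 0.21997236] [ 0.28574428 -0.21066118 -2.0830898 ]
```

View pics/s2c.png

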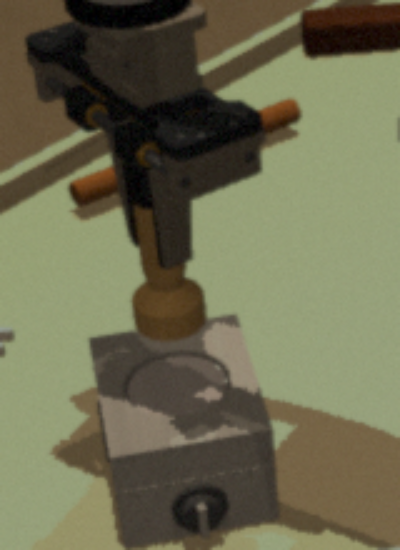

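The crop shows the tamper held upright over the bank, foot at about crop (168,308) with the plate below at (178,390). I measure the foot's offset from the TCP.

Run:
```python
from h import *
c=dict(np.load("side2.npz")); P=cloud(c)
near=np.hypot(P[...,0]-.528,P[...,1]-.116)<.05
v=near&(P[...,2]>.11)&(P[...,2]<.25); 
print("zmin",np.percentile(P[v][:,2],[0,2,5]))
for a,b in((.143,.16),(.187,.197)):
    m=near&(P[...,2]>a)&(P[...,2]<b); p=P[m]
    f=p[:,:2]; A=np.c_[2*f,np.ones(len(f))]; s=np.linalg.lstsq(A,(f**2).sum(1),rcond=None)[0]
    print(a,len(p),circ(p),"fit",s[:2],2*np.sqrt(s[2]+s[0]**2+s[1]**2))
```

```text
zmin [0.13930411 0.1441635  0.14660629]
0.143 238 (array([0.5245, 0.1162]), 0.05) fit [0.52662606 0.11418078] 0.04754002163235537
0.187 71 (array([0.5256, 0.1157]), 0.0305) fit [0.5261532  0.11441603] 0.02765016736172108
```

Foot is upright and centred within about 2 mm. Pressing in small steps while watching the force.

Run:
```python
from h import *
x,y=.529,.116
manip.move_straight([x,y,.170],speed=.08); f0=sensors.read_state()["force"][2]
manip.close(55)
for z in [.160,.155]+list(np.arange(.151,.136,-.0015)):
    manip.move_straight([x,y,z],speed=.03)
    s=sensors.read_state(); df=s["force"][2]-f0; print(round(z,4),s["position"].round(4),round(df,2))
    if df>15: break
manip.wait(.7); s=sensors.read_state(); print(s["time"],s["force"]-[0,0,f0],s["moment"])
c=cap("side"); save(c,"s3c.png",(170,100,330,320),2.5); np.savez("side3.npz",**c)
P=cloud(c); m=(np.hypot(P[...,0]-.528,P[...,1]-.116)<.036)&(P[...,2]<.082)&(P[...,2]>.055); p=P[m]; print("plate",len(p),np.median(p,0))
if len(p)>20: A=np.c_[p[:,:2]-[.528,.116],np.ones(len(p))]; print("slopes,z",np.linalg.lstsq(A,p[:,2],rcond=None)[0])
```

```text
0.16 [0.5295 0.1161 0.1602] 4.14
0.155 [0.5294 0.1161 0.1551] 4.66
0.151 [0.5294 0.1161 0.1513] 8.04
0.1495 [0.5294 0.1161 0.1499] 7.15
0.148 [0.5295 0.1161 0.1485] 8.35
0.1465 [0.5295 0.1161 0.1475] 13.36
0.145 [0.5297 0.1162 0.1472] 25.25
11.5667 [-3.27560432 -0.91392332 25.78650609] [-1.48485492e-01  8.75002016e-01 -3.86431847e-04]
plate 204 [0.51891412 0.12538085 0.07442406]
slopes,z [-0.0786124   0.11026512  0.07382132]
```

View pics/s3c.png

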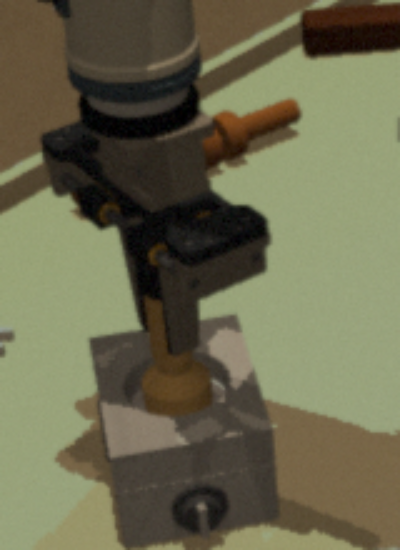

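The crop shows the foot sunk in the well and the force has risen sharply past 9 N, so the plate is on its stop. The plate fit mixes edge pixels, so I check level with a robust one before lifting.

Run:
```python
from h import *
for n in("side","top"):
    c=cap(n); P=cloud(c); r=np.hypot(P[...,0]-.528,P[...,1]-.116); rf=np.hypot(P[...,0]-.5294,P[...,1]-.116)
    m=((r<.0345)&(rf>.0265)&(P[...,2]<.08)&(P[...,2]>.06)).astype(np.uint8)
    p=P[cv2.erode(m,np.ones((2,2)))>0]
    if len(p)<15: print(n,len(p)); continue
    A=np.c_[p[:,:2]-[.528,.116],np.ones(len(p))]; w=np.ones(len(p),bool)
    for _ in range(5):
        s=np.linalg.lstsq(A[w],p[w,2],rcond=None)[0]; e=abs(A@s-p[:,2]); w=e<1.5*np.median(e)+.0005
    print(n,len(p),w.sum(),s,np.percentile(p[:,2],[10,25,50,75,90]))
c=cap("side");P=cloud(c)
for a,b in((.072,.088),(.1,.107),(.115,.126)):
    m=(np.hypot(P[...,0]-.528,P[...,1]-.116)<.03)&(P[...,2]>a)&(P[...,2]<b); f=P[m][:,:2]
    s=np.linalg.lstsq(np.c_[2*f,np.ones(len(f))],(f**2).sum(1),rcond=None)[0]; print(a,len(f),s[:2],2*np.sqrt(s[2]+s[:2]@s[:2]))
```

```text
side 26 22 [-0.04305916  0.05101167  0.07035621] [0.06852173 0.0690767  0.06981512 0.07091053 0.07139132]
top 0
0.072 172 [0.52790607 0.11502144] 0.048199978778256734
0.1 45 [0.52877521 0.11468126] 0.025801647515242034
0.115 61 [0.52610525 0.11678837] 0.02556370673884065
```

The plate is at 0.070 m and level (about 0.07 rad at most), and the tamper is upright; the hold is done. Lifting and carrying it to the coaster.

Run:
```python
from h import *
th=np.pi/2-.26; x,y=.460,.3648
manip.move_straight([.5294,.116,.151],speed=.03)
manip.move_straight([.5294,.116,.24],speed=.12)
c=cap("side"); P=cloud(c); m=(np.hypot(P[...,0]-.528,P[...,1]-.116)<.03)&(P[...,2]<.1); print("plate",np.median(P[m],0))
manip.move_pose([x,y,.20],down(th))
manip.move_straight([x,y,.10],speed=.1); manip.wait(.2); f0=sensors.read_state()["force"][2]
for z in np.arange(.090,.070,-.001):
    manip.move_straight([x,y,z],speed=.03); s=sensors.read_state(); df=s["force"][2]-f0
    if df>2.5: break
print(z,s["position"],df,s["time"])
c=cap("side"); save(c,"s4c.png",(90,230,290,450),2.5); np.savez("side4.npz",**c); P=cloud(c)
for a,b in((.008,.024),(.035,.06)):
    m=(np.hypot(P[...,0]-x,P[...,1]-y)<.03)&(P[...,2]>a)&(P[...,2]<b); f=P[m][:,:2]
    s=np.linalg.lstsq(np.c_[2*f,np.ones(len(f))],(f**2).sum(1),rcond=None)[0]; print(a,len(f),s[:2],2*np.sqrt(s[2]+s[:2]@s[:2]))
```

```text
plate [0.52756035 0.11667    0.08542439]
0.08299999999999999 [0.46015775 0.36492421 0.08374078] 8.189434021683601 17.6667
0.008 236 [0.45969021 0.36332224] 0.0499658788493767
0.035 182 [0.45827225 0.36432451] 0.026136618077387257
```

View pics/s4c.png

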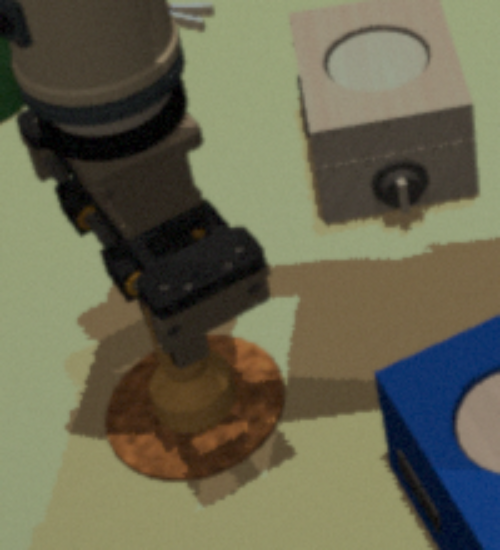

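The crop shows the foot standing in the middle of the coaster at about crop (193,400), and the plate back up at (377,60). Releasing and backing off.

Run:
```python
from h import *
x,y,z=sensors.read_state()["position"]
manip.release(); manip.wait(.3)
manip.move_straight([x,y,.25],speed=.1); manip.wait(.5)
c=cap("side"); save(c,"s5c.png",(90,230,290,450),2.5); P=cloud(c)
for a,b in((.008,.024),(.06,.095)):
    m=(np.hypot(P[...,0]-x,P[...,1]-y)<.03)&(P[...,2]>a)&(P[...,2]<b); f=P[m][:,:2]
    s=np.linalg.lstsq(np.c_[2*f,np.ones(len(f))],(f**2).sum(1),rcond=None)[0]; print(a,len(f),s[:2])
s=sensors.read_state(); print(s["time"],s["opening"],s["position"],s["force"])
```

```text
0.008 245 [0.4590846 0.363662 ]
0.06 343 [0.45882179 0.36367001]
21.4 1.0015151477535948 [0.46019325 0.36497443 0.25000418] [-0.33691976  0.67481452  0.69274946]
```

View pics/s5c.png

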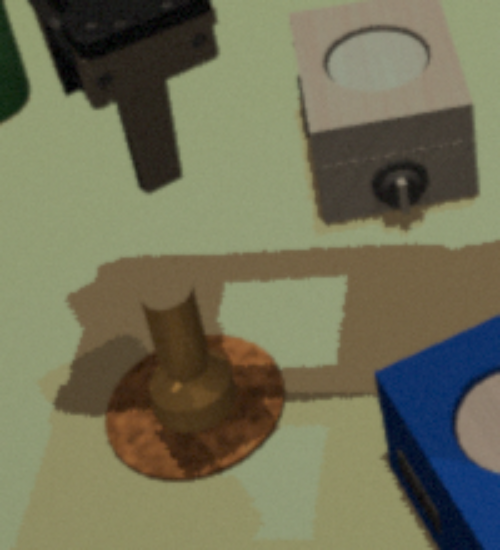

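The tamper stands upright, centred on the coaster at crop (193,385), the gripper is clear, and the plate is up.

```bash
python3 -c "
from bench import order; print(order.job_done())"
```

```text
the job is handed in; nothing more can be done
None
```

The job is handed in (no verdict was returned): the plate was pressed level to its stop, held for over half a second and sprang back, and the tamper stands upright within about 1 mm of the coaster's centre; the mushroom was left alone.

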